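Set out moss terrariums on the display board

TASK

Set out the display on the grey board: lay the green-moss tube in the dark wood cradle and the red-moss tube in the white cradle, each centred lengthwise and resting in both V-notches. Put the cork coaster flat on the board midway between the two cradles, level with their middles, and stand the moss pot centred on top of it, keeping the pot upright all the while. Stand the pebble jar upright on the board directly behind the dark cradle (the side away from the robot), in line with its groove and leaving a 4 cm gap to the cradle's foot; do not disturb the orange tape roll, and leave everything released and still.

Things in the scene. Friction and masses are not known exactly. Their poses are not given: they have to be found in the camera images.
- board: grey display board lying fixed on the table, 240 (x) x 320 (y) x 10 thick. Origin: centre of its underside, top 10 mm above it; x points away from the robot (within 0.25 rad), z up. The two cradles stand on it side by side, axes parallel to its own, at x = -45 mm and y = +110 and -110 mm; either may be the left one.
- cradle_dark: dark brown wooden V-cradle fixed on the board. Foot 80 (x) x 50 x 8; two V supports, 10 thick, 53 wide, at x = +-34 mm, open gap 58 between them for fingers. V faces at 45 degrees, groove bottom 23 and arm tops 44 above the foot's underside; a tube laid along x in both Vs has its axis at 46. Origin: centre of the foot's underside; x along the groove, away from the robot; z up.
- cradle_white: white painted V-cradle fixed on the board. Foot 80 (x) x 50 x 8; two V supports, 10 thick, 53 wide, at x = +-34 mm, open gap 58 between them for fingers. V faces at 45 degrees, groove bottom 23 and arm tops 44 above the foot's underside; a tube laid along x in both Vs has its axis at 46. Origin: centre of the foot's underside; x along the groove, away from the robot; z up.
- tube_green: sealed straight glass tube, 32 diameter x 110 long, closed flush at one end by a light cork stopper, filled with green moss; about 80 g; lies on the table and can roll. Origin: middle of its axis (16 mm above what it lies on); x along the tube, stopper at +x. Either way round in the cradle is fine.
- tube_red: sealed straight glass tube, 32 diameter x 110 long, closed flush at one end by a black stopper, filled with rust-red moss; about 80 g; lies on the table and can roll. Origin: middle of its axis (16 mm above what it lies on); x along the tube, stopper at +x. Either way round in the cradle is fine.
- coaster: loose round cork coaster, 60 diameter x 12 thick, about 30 g. Origin: centre of its underside, z up.
- pot: small terracotta pot planted with a green moss dome, 55 high in all; vertical-sided rim band 50 diameter from 22 to 44 mm height, below it a narrower body tapering to a 38 diameter flat foot; about 110 g; the moss is above 44 mm, do not grip it. Origin: centre of its underside, z up.
- jar: small straight glass jar of white and grey pebbles with a brass lid, 40 diameter x 48 high, about 90 g. Origin: centre of its underside, z up.
- tape: bystander: orange roll of tape lying flat, ring 52 outer and 36 inner diameter x 18 high, loose; stays where it is. Origin: centre of its underside.
Things that resemble listed ones, but are neither listed nor needed, are in the scene too. Several things have the shape of the coaster; the one meant has the colours described above. Leave any blue or purple look-alike of the tube_red alone.

How it is judged:
At the end, for the whole second after the job is handed in: Tubes in their own cradles: 13 mm lengthwise, 5 sideways, 4 in height, 0.08 rad. Coaster flat on board, midway within 13 mm, in line within 15. Pot upright on it, within 10 mm. Jar upright on board, centre 100 mm (+-15) behind the dark cradle's centre, 15 mm sideways. All at rest (x of tube_green in the frame of cradle_dark between -0.013 and 0.013 m and y of tube_green in the frame of cradle_dark between -0.005 and 0.005 m and z of tube_green in the frame of cradle_dark between 0.042 and 0.05 m and angle between the x axis of tube_green and the x axis of cradle_dark, either way round below 0.08 rad and x of tube_red in the frame of cradle_white between -0.013 and 0.013 m and y of tube_red in the frame of cradle_white between -0.005 and 0.005 m and z of tube_red in the frame of cradle_white between 0.042 and 0.05 m and angle between the x axis of tube_red and the x axis of cradle_white, either way round below 0.08 rad and horizontal distance between coaster and cradle_dark below 0.123 m and horizontal distance between coaster and cradle_white below 0.123 m and x of coaster in the frame of cradle_dark between -0.015 and 0.015 m and z of coaster in the frame of board between 0.008 and 0.013 m and angle between coaster's own z axis and vertical below 0.08 rad and horizontal distance between pot and coaster below 0.01 m and z of pot in the frame of coaster between 0.009 and 0.015 m and angle between each of pot, jar's own z axis and vertical below 0.1 rad and x of jar in the frame of cradle_dark between 0.085 and 0.115 m and y of jar in the frame of cradle_dark between -0.015 and 0.015 m and z of jar in the frame of board between 0.008 and 0.013 m and linear speed of each of tube_green, tube_red, coaster, pot, jar below 0.02 m/s and angular speed of each of tube_green, tube_red, coaster, pot, jar below 0.3 rad/s); the robot touches nothing.
It fails at once if the tape roll is moved by more than 15 mm (distance of tape from where it was at the start of the episode above 0.015 m).
It fails at once if the pot is tipped by more than 0.6 rad (angle between pot's own z axis and vertical above 0.6 rad).
It also fails if it takes over 144 s, if anything falls off the work surface, if the arm or the gripper's body presses on something with over 40 N, if the wrist force passes 120 N, or if a joint passes its speed limit or range.

ROBOT

A 6-joint arm with a two-finger parallel gripper is mounted at the origin on the work surface. World frame = base frame: x ahead of the robot, y to its left, z up, the work surface at z = 0. Lengths are in m, angles in rad, forces in N, time in s.
With the tool pointing down it reaches from about 0.3 to 0.75 m from the base axis. Payload 8.5 kg.
Tool frame: the origin (TCP) lies at the very end of the fingers, on their centre line; the grasp point (between the pads) lies 19 mm behind it (bot.pinch_z is the z of the grasp point in the tool frame, in m); z points along the fingers, y is the direction in which the jaws open and shut (so a half turn about z gives the same grasp; the last joint's range is limited). The gripper opens to 85 mm and grips with 20 to 120 N. Pads are 22 mm wide; open, the fingers measure 114 mm over their backs; the gripper's body (76 mm by 85 mm) begins 54 mm behind the grasp point. The pads swing forward as they close: fully open they stand 13 mm farther back than shut.
Start: joints at [-1.494, 0.381, 1.297, -0, 1.464, -0.215], TCP at [0.158, -0.527, 0.211] pointing down, gripper open.
Joint ranges: [-3.11, 3.11], [-0.89, 2.33], [0.22, 2.48], [-1.42, 4.56], [0.17, 2.85], [-2.88, 2.88]. Speed limits (rad/s): [2.39, 2.39, 3.14, 3.14, 3.14, 3.14].

INTERFACE

Orientations are given as a 3x3 rotation matrix whose columns are the frame's x, y, z axes.
In Python, from bench import bot gives the robot as it stands. The module is installed in compiled form; this text tells all that it offers.
- The arm moves only by the shell command python3 -m jog 'ROWS' [FORCE]. ROWS is text: rows parted by semicolons, each of 5 numbers parted by spaces: the shift along the world's x, y, z scaled (see below), then the turn about the world's z scaled (see below), then the opening in per cent of the stroke, from 0 (shut) to 100 (fully open). In form: tx ty tz spin fingers; .... A call has 1 to 8 rows; each row shifts and turns the commanded pose from where the row before left it; what a row does not reach is not made up. The controller multiplies each number of a shift by 100 cm and each number of a turn by 90 degrees. A row lasts 1/12 s, in which the tool goes at most 41.7 mm and 7.16 degrees, less where a joint would pass 70% of its speed; a pose out of reach is approached as far as the arm can. A call with a number of a shift or a turn outside -1 to 1 is refused whole. A call with a gripper value outside its range is refused whole. The fingers move at their own pace and stop on an object; FORCE is the grip in N (left out, the last holds). Time passes only in rows, so rows that do not move let the fingers close. It gives the time, the measured TCP pose, the force and the opening at its end, in the units of the state.
- bot.get_state(): the state, without advancing time (a new reading comes with each control period).
- bot.get_image(name): name is "scene" or "top" or "wrist"; returns the picture (480x640x3 uint8, red, green, blue); there is no depth.
- bot.camera_params(name): a dict with "camera_matrix" (3x3 intrinsics, pixels), "k1" (the pictures are not rectified: a ray, as slopes to the right and down, at radius r is drawn at 1 + k1 r^2 times it, then the intrinsics apply), "rvec" (rotation vector, rad) and "tvec" (3), from world to camera coordinates, as OpenCV has them. Camera axes: x right, y down, z forward; pixel columns grow to the right and rows downward; lengths in m; the calibration is good to about 2 mm. A picture is of the moment at which its call begins: read the wrist's pose just before it. camera_params takes no time and is no camera call; for the wrist camera it gives the pose at the moment of the call.
- bot.job_done(): hands the job in, once; it reports no verdict.
Trained networks look in the newest picture that a camera, given by its name, has taken for a name from the list of things; names that differ only in an ending like _2 or _b are one class to them, and where a whole thing is asked for, a point or a joint stands for the part that bears it (a point fixed in the world has none). Each returns a list of dicts, best first, with "p" (0 to 1); they miss things now and then, are a little off and sometimes report something else, mostly with a low value. They report only what shows in the picture. A call takes as long as a camera call. They do not tell look-alikes from the thing itself.
- bot.outline_of(camera, name): "region" (480x640 bool, what is visible of it) and "box" ([centre column, centre row, width, height] in pixels, round what is visible of it).
The state is a dict: "time_s": time; "joints": joint angles; "joint_velocities": joint speeds; "joint_efforts": joint torques, N m; "position": TCP position; "tool_rot": TCP orientation; "force": force on the tool from outside, world axes, zero at the start; "wrist_torque": the same for the moment, N m; "gripper_width": finger opening in m.
Only numpy, scipy, OpenCV 4.12 (cv2) and the standard library are available. Lean on these libraries where they do the work, as an engineer would, in place of code of your own. Each camera call takes 0.05 s, during which the arm holds its last target. There are 200 camera calls.

## Working session

There is one attempt and no reset: what is moved stays moved. The work goes in short steps, Python scripts to look and compute and a shell command to move; the robot and the scene stay as the last step left them, time stands still between calls to the robot, and variables do not carry over. Pictures are saved under pics/ and viewed, about 12 in all and at most 16, crops included, and the job is handed in when it is done.

```bash
mkdir -p pics; cat > h.py <<'E'
import numpy as np,cv2
from bench import bot
def snap(n,f):
    im=bot.get_image(n); cv2.imwrite('pics/'+f,im[:,:,::-1]); return im
def ray(n,u,v,P=None):
    P=P or bot.camera_params(n); K=np.array(P['camera_matrix']); k=P['k1']
    xd=np.array([(u-K[0,2])/K[0,0],(v-K[1,2])/K[1,1]]); x=xd.copy()
    for _ in range(20): x=xd/(1+k*(x@x))
    R=cv2.Rodrigues(np.array(P['rvec'],float))[0]; t=np.array(P['tvec'],float).ravel()
    return -R.T@t, R.T@np.array([x[0],x[1],1])
def at(n,u,v,z,P=None):
    c,d=ray(n,u,v,P); return c+d*(z-c[2])/d[2]
def proj(n,p,P=None):
    P=P or bot.camera_params(n); K=np.array(P['camera_matrix'])
    R=cv2.Rodrigues(np.array(P['rvec'],float))[0]; q=R@np.array(p,float)+np.array(P['tvec'],float).ravel()
    x=q[:2]/q[2]; x=x*(1+P['k1']*(x@x)); return K[:2,:2]@x+K[:2,2]
E
python3 - <<'E'
from h import *
np.set_printoptions(precision=4,suppress=True)
snap('scene','s0.png');snap('top','t0.png')
for n in ('top','scene'):
    P=bot.camera_params(n);print(n,P['camera_matrix'],P['k1'],ray(n,320,240))
for o in ['board','cradle_dark','cradle_white','tube_green','tube_red','coaster','pot','jar','tape']:
    for r in bot.outline_of('top',o): print(o,round(r['p'],2),np.round(r['box'],1))
E
```

```text
top [[531.509    0.     313.1083]
 [  0.     531.509  243.9339]
 [  0.       0.       1.    ]] 0.02023085656054924 (array([0.1966, 0.1314, 1.336 ]), array([ 0.1956, -0.0194, -0.9806]))
scene [[598.6628   0.     321.9649]
 [  0.     598.6628 244.8804]
 [  0.       0.       1.    ]] -0.19342171540754197 (array([ 0.8948, -0.428 ,  1.225 ]), array([-0.3312,  0.3898, -0.8593]))
board 0.55 [359.4 211.5 140.3 114.6]
cradle_dark 0.91 [399.6 235.6  25.9  35.1]
cradle_white 0.72 [314.9 216.1  24.6  40.7]
cradle_white 0.37 [228.7 220.8  23.8  21.7]
tube_green 0.7 [486.1 271.1  22.4  20.7]
tube_green 0.58 [472.4 176.2  21.6  20. ]
tube_red 0.93 [240.9 177.3  44.6  26.7]
tube_red 0.76 [178.9 173.4  10.   44. ]
tube_red 0.69 [128.2 215.6  33.2  38.9]
tube_red 0.54 [399.  235.8  24.7  32.7]
coaster 0.93 [230.9 277.9  27.6  28.1]
coaster 0.87 [230.1 319.7  25.9  27.6]
coaster 0.74 [276.8 304.6  18.6  24.9]
coaster 0.27 [358.6 213.  143.6 114. ]
pot 0.82 [228.4 218.6  18.1  20.9]
jar 0.84 [494.4 221.1  15.9  14.2]
tape 0.76 [472.2 176.8  20.3  18.2]
```

```bash
python3 -c "
import cv2
a=cv2.imread('pics/t0.png')[130:360,90:530];cv2.imwrite('pics/t0c.png',cv2.resize(a,(800,418),interpolation=cv2.INTER_CUBIC))"
```

```text
(no output)
```

View pics/t0c.png

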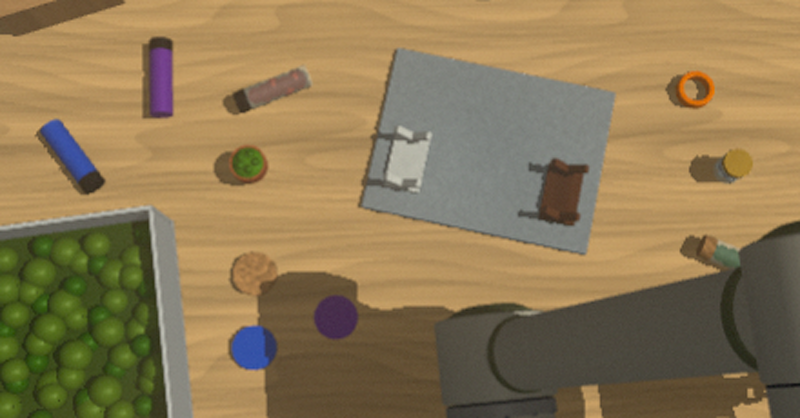

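View pics/s0.png

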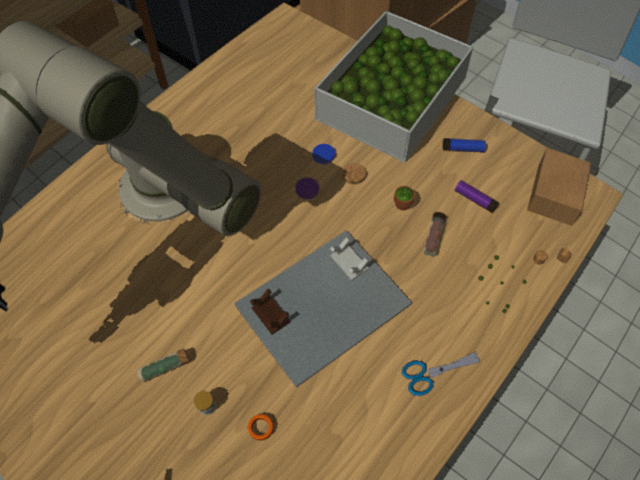

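The top view shows the white cradle on the left and the dark one on the right. The cork coaster is at crop (254,272), the pot at (248,164), red tube (272,90), jar (737,163) and tape (695,90). The green tube is partly hidden there, but in the scene view it lies at (140,372) to (187,355).

```bash
python3 - <<'E'
from h import *
np.set_printoptions(precision=4,suppress=True)
f=lambda x,y:(90+.55*x,130+.55*y)
T=[at('top',*f(*c),.01) for c in [(398,48),(614,93),(586,254),(360,207)]]
S=[at('scene',*c,.01) for c in [(410,302),(297,383),(236,304),(346,232)]]
for a in (T,S):
    a=np.array(a);print(a[:,:2].tolist(),'c',a.mean(0),'yaw',np.arctan2(*(a[0]+a[1]-a[2]-a[3])[[1,0]]))
hts=dict(tube_green=.016,tube_red=.016,coaster=.006,pot=.035,jar=.024,tape=.009,cradle_dark=.03,cradle_white=.03)
for o,z in hts.items():
  for n in('top','scene'):
    for r in bot.outline_of(n,o):
        if r['p']<.4: continue
        m=r['region'];v,u=np.nonzero(m);c=(u.mean(),v.mean())
        pts=np.stack([at(n,a,b,z)[:2] for a,b in zip(u[::5],v[::5])]);w,V=np.linalg.eigh(np.cov(pts.T))
        print(o,n,round(r['p'],2),at(n,*c,z)[:2],'px',np.round(c),'ax',np.arctan2(V[1,1],V[0,1]).round(3),np.sqrt(w*12))
print(at('scene',140,372,.016),at('scene',187,355,.016))
P=bot.camera_params('wrist');print(P, bot.get_state()['tool_rot'],bot.get_state()['time_s'])
snap('wrist','w0.png')
E
```

```text
[[0.6851846230687993, 0.12836420161383344], [0.6103439076732515, -0.17860562734324603], [0.37946979934917213, -0.12505839948104186], [0.4529952316524609, 0.18662859947784907]] c [0.532  0.0028 0.01  ] yaw -0.23692564559081772
[[0.6849934980683123, 0.12664431931064107], [0.6111680211989545, -0.17536503216933358], [0.387403912765124, -0.12427164644062844], [0.46014118121478503, 0.1795098229257806]] c [0.5359 0.0016 0.01  ] yaw -0.22771297312182628
tube_green top 0.7 [ 0.377  -0.3054] px [485. 269.] ax 1.1 [0.0332 0.0588]
tube_green top 0.58 [ 0.6126 -0.2914] px [472. 179.] ax 2.196 [0.052  0.0568]
tube_green scene 0.88 [ 0.367 -0.333] px [163. 365.] ax 1.165 [0.0343 0.1096]
tube_red top 0.93 [0.6287 0.3058] px [241. 178.] ax 1.967 [0.0338 0.1087]
tube_red top 0.76 [0.647  0.4691] px [178. 172.] ax -3.075 [0.0347 0.1206]
tube_red top 0.69 [0.5367 0.59  ] px [129. 215.] ax -2.505 [0.0313 0.1114]
tube_red top 0.54 [ 0.4671 -0.0957] px [399. 235.] ax 2.906 [0.0534 0.0899]
tube_red scene 0.98 [0.628 0.304] px [434. 234.] ax 1.93 [0.033  0.1231]
tube_red scene 0.91 [0.5345 0.5855] px [463. 1
[... 1073 characters left out ...]
scene 0.67 [ 0.4674 -0.0967] px [270. 313.] ax 2.878 [0.0538 0.0965]
cradle_white top 0.72 [0.5164 0.1183] px [314. 217.] ax 2.944 [0.051  0.0873]
cradle_white scene 0.88 [0.5168 0.1154] px [348. 259.] ax 2.817 [0.0563 0.0945]
cradle_white scene 0.55 [ 0.4983 -0.3324] px [205. 402.] ax 2.74 [0.0379 0.0482]
[ 0.3405 -0.3763  0.016 ] [ 0.3911 -0.2819  0.016 ]
{'camera_matrix': array([[374.6371,   0.    , 318.65  ],
       [  0.    , 374.6371, 240.5652],
       [  0.    ,   0.    ,   1.    ]]), 'k1': -0.045889517880042585, 'rvec': array([-2.3439,  1.7409,  0.2332]), 'tvec': array([-0.5506, -0.0353,  0.3787])} [[ 0.9577  0.2877  0.    ]
 [ 0.2877 -0.9577  0.    ]
 [ 0.     -0.     -1.    ]] 1.35
```

View pics/w0.png

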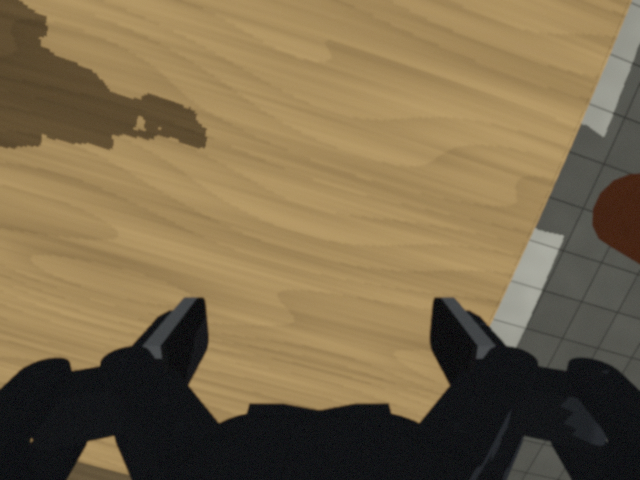

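The wrist view only shows bare table. I'll go over the green tube now.

```bash
python3 -m jog '0.029 0.027 0 0.0716 100;0.029 0.027 0 0.0716 100;0.029 0.027 0 0.0716 100;0.029 0.027 0 0.0716 100;0.029 0.027 0 0.0716 100;0.029 0.027 0 0.0716 100;0.029 0.027 0 0.0716 100;0 0 0 0 100'
cat >> h.py <<'E'
np.set_printoptions(precision=4,suppress=True)
def look(o,z,f=None,n='wrist'):
    P=bot.camera_params(n) if n=='wrist' else None
    if f: snap(n,f)
    else: bot.get_image(n)
    s=bot.get_state();print('tcp',np.array(s['position']),'yaw',np.arctan2(s['tool_rot'][1][0],s['tool_rot'][0][0]).round(4),'t',s['time_s'])
    for o in o.split():
      for r in bot.outline_of(n,o):
        if r['p']<.3: continue
        v,u=np.nonzero(r['region']); c=cv2.minAreaRect(np.stack([u,v],1).astype(np.float32))
        B=np.array([at(n,*q,z,P)[:2] for q in cv2.boxPoints(c)]);e1=B[1]-B[0];e2=B[2]-B[1]
        e=e1 if np.hypot(*e1)>np.hypot(*e2) else e2
        print(o,round(r['p'],2),'centroid',at(n,u.mean(),v.mean(),z,P)[:2],'rectc',B.mean(0),'ax',np.arctan2(e[1],e[0])%np.pi,np.hypot(*e1),np.hypot(*e2),'box',np.round(r['box']))
E
python3 -c "
from h import *
look('tube_green',.016,'w1.png')
s=bot.get_state();c,d=ray('wrist',320,240);R=np.array(s['tool_rot']);print(R.T@(c-np.array(s['position'])),R.T@d)"
```

```text
time_s: 2.07
position: [0.3648, -0.3333, 0.2109]
tool_rot: [[0.462, 0.887, 0.001], [0.887, -0.462, 0.001], [0.002, 0.001, -1.0]]
force: [0.3, -0.4, -0.2]
gripper_width: 0.0851
tcp [ 0.3631 -0.3354  0.2109] yaw 1.0851 t 2.1167
tube_green 0.59 centroid [ 0.3664 -0.3317] rectc [ 0.3654 -0.335 ] ax 1.1678261936527494 0.03211284025698082 0.11673300814968914 box [318. 210.  45. 117.]
tube_green 0.56 centroid [ 0.5006 -0.3355] rectc [ 0.5006 -0.3368] ax 2.672922158399692 0.05506428323687135 0.04514178685439858 box [451. 148.  59.  53.]
[ 0.0656  0.0003 -0.1638] [-0.2606  0.0036  0.9654]
```

View pics/w1.png

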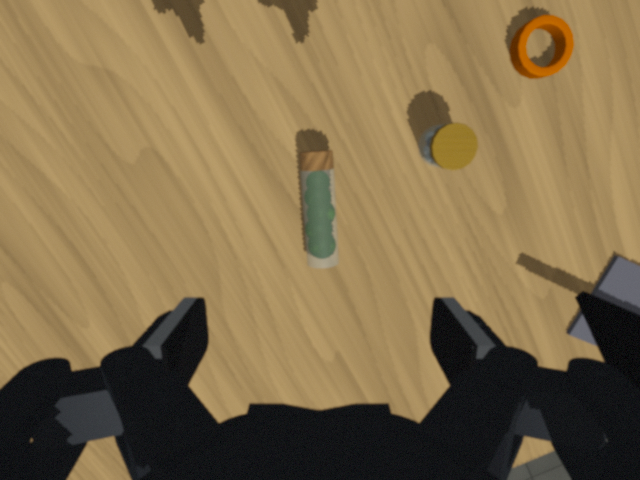

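The green tube is at px (317,152) to (322,268), nearly under the tool. I'll descend and grip it.

```bash
python3 -m jog '0.003 0.001 -0.03 0.032 100;0 0 -0.04 0 100;0 0 -0.04 0 100;0 0 -0.04 0 100;0 0 -0.035 0 75;0 0 -0.02 0 75;0 0 0 0 75;0 0 0 0 75' 40
python3 -m jog '0 0 0 0 0;0 0 0 0 0;0 0 0 0 0;0 0 0 0 0;0 0 0 0 0;0 0 0 0 0;0 0 0 0 0;0 0 0 0 0' 40
```

```text
time_s: 2.83
position: [0.3635, -0.3376, 0.0055]
tool_rot: [[0.429, 0.903, -0.001], [0.903, -0.429, 0.001], [0.001, -0.001, -1.0]]
force: [1.2, 0.3, 0.5]
gripper_width: 0.0645
time_s: 3.5
position: [0.3669, -0.3408, 0.0108]
tool_rot: [[0.427, 0.904, 0.008], [0.904, -0.427, -0.012], [-0.007, 0.012, -1.0]]
force: [-0.6, 1.1, 40.9]
gripper_width: -0.0
```

```bash
python3 -m jog '0 0 0.04 0 100;0 0 0.04 0 100;0 0 0.04 0 100;0 0 0.04 0 100;0 0 0.02 0 100;0 0 0 0 100'
python3 -c "
from h import *
look('tube_green jar',.016,'w2.png')"
```

```text
time_s: 4.0
position: [0.3654, -0.3382, 0.191]
tool_rot: [[0.427, 0.904, 0.006], [0.904, -0.427, -0.009], [-0.005, 0.009, -1.0]]
force: [-0.4, -0.8, 0.1]
gripper_width: 0.0724
tcp [ 0.3647 -0.3373  0.1882] yaw 1.1295 t 4.05
tube_green 0.58 centroid [ 0.3668 -0.3324] rectc [ 0.3651 -0.3356] ax 1.1621943672577029 0.03214587833368728 0.1162607495431688 box [315. 207.  39. 128.]
jar 0.86 centroid [ 0.5008 -0.3357] rectc [ 0.5007 -0.335 ] ax 2.4847411823511933 0.042768709846225904 0.05671269474602233 box [455. 147.  68.  54.]
```

View pics/w2.png

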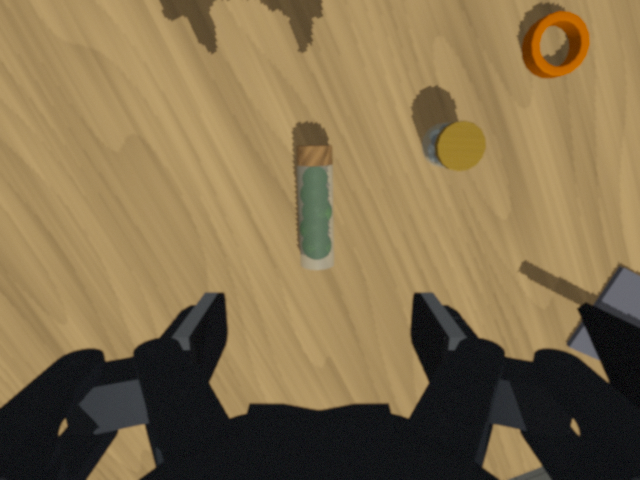

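The tube at (303–332, 145–268) hasn't really moved; the fingertips closed over it because I was too high. I'll try again lower.

```bash
python3 -m jog '0.001 0.002 -0.04 0.01 70;0 0 -0.04 0 70;0 0 -0.04 0 70;0 0 -0.035 0 70;0 0 -0.02 0 70;0 0 -0.01 0 70;0 0 0 0 70;0 0 0 0 70' 30
python3 -m jog '0 0 0 0 25;0 0 0 0 25;0 0 0 0 25;0 0 0 0 25;0 0 0 0 25;0 0 0 0 25' 30
```

```text
time_s: 4.82
position: [0.3648, -0.3341, -0.0003]
tool_rot: [[0.413, 0.911, -0.002], [0.911, -0.413, 0.002], [0.001, -0.002, -1.0]]
force: [0.6, 0.2, 1.2]
gripper_width: 0.0599
time_s: 5.32
position: [0.3654, -0.3351, 0.0015]
tool_rot: [[0.413, 0.911, 0.001], [0.911, -0.413, -0.001], [-0.001, 0.001, -1.0]]
force: [-0.9, 1.1, 6.1]
gripper_width: 0.0262
```

```bash
python3 -m jog '0 0 0 0 25;0 0 0 0 25;0 0 0 0 25;0 0 0 0 25' 30
python3 -c "
from h import *
snap('wrist','w3.png')"
```

```text
time_s: 5.65
position: [0.3654, -0.335, 0.0015]
tool_rot: [[0.413, 0.911, 0.001], [0.911, -0.413, -0.001], [-0.001, 0.001, -1.0]]
force: [0.3, 1.1, 6.1]
gripper_width: 0.026
```

View pics/w3.png

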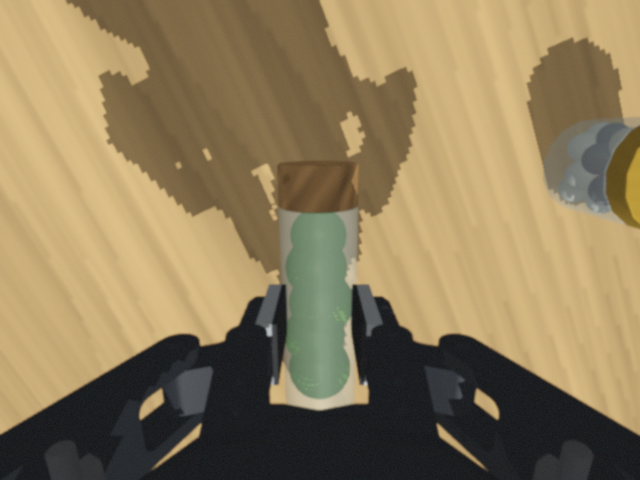

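The jaws hold the tube steadily, with the stopper at the top at (318,185). I'll lift slowly to test the grip.

```bash
python3 -m jog '0 0 0.01 0 25;0 0 0.01 0 25;0 0 0.02 0 25;0 0 0.02 0 25;0 0 0 0 25' 35
python3 -c "
from h import *
look('tube_green',.016,'w4.png')"
```

```text
time_s: 6.12
position: [0.3662, -0.3361, 0.0638]
tool_rot: [[0.413, 0.911, 0.003], [0.911, -0.413, -0.005], [-0.003, 0.005, -1.0]]
force: [0.1, -0.7, -0.3]
gripper_width: 0.026
tcp [ 0.3657 -0.3354  0.0621] yaw 1.1451 t 6.1667
tube_green 0.78 centroid [ 0.36   -0.3506] rectc [ 0.3547 -0.361 ] ax 1.1762888989459852 0.0459703830839783 0.1636146592645641 box [316. 284.  85. 251.]
```

View pics/w4.png

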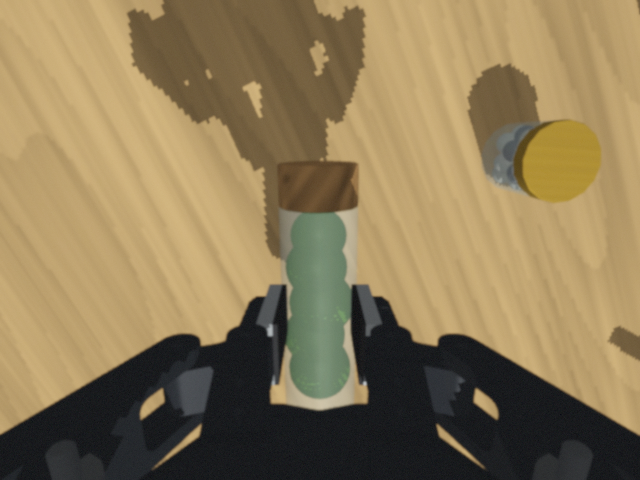

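The grip is firm. I'll carry the tube to the dark cradle and turn it on the way.

```bash
python3 -m jog '0 0 0.025 -0.0732 25;0 0 0.025 -0.0732 25;0.01 0.024 0.025 -0.0732 25;0.01 0.024 0 -0.0732 25;0.01 0.024 0 -0.0732 25;0.01 0.024 0 -0.0732 25;0.01 0.024 0 -0.0732 25;0.01 0.024 0 -0.0732 25' 35
python3 -m jog '0.01 0.024 0 -0.0732 25;0.01 0.024 0 -0.0732 25;0.01 0.024 0 -0.0732 25;0.01 0.024 0 -0.0732 25;0 0 0 0 25;0 0 0 0 25'
python3 -c "
from h import *
P=bot.camera_params('wrist');snap('wrist','w5.png');s=bot.get_state();p=np.array(s['position']);R=np.array(s['tool_rot']);print(p,np.arctan2(R[1,0],R[0,0]))
for u,v in((318,160),(320,405)):
  for h in(.0145,.0245,.0305): print(h,R.T@(at('wrist',u,v,p[2]+h,P)-p))
for o in('cradle_dark','tube_green'):
  for r in bot.outline_of('wrist',o): print(o,r['p'],r['box'])
for dx in(-.04,.04):
  for dy in(-.0265,.0265):
    q=np.array([.466,-.095])+np.array([[.9728,.2319],[-.2319,.9728]])@[dx,dy];print('arm top',proj('wrist',[*q,.054],P))
"
```

```text
time_s: 6.88
position: [0.425, -0.1892, 0.1344]
tool_rot: [[0.976, 0.217, -0.002], [0.217, -0.976, 0.001], [-0.001, -0.002, -1.0]]
force: [0.9, -0.5, -0.2]
gripper_width: 0.0259
time_s: 7.38
position: [0.465, -0.0937, 0.1345]
tool_rot: [[0.973, -0.229, -0.002], [-0.229, -0.973, 0.001], [-0.002, -0.0, -1.0]]
force: [1.2, 0.1, -0.4]
gripper_width: 0.0258
[ 0.4648 -0.0946  0.1347] -0.2319250217400491
0.0145 [ 0.0584 -0.0004 -0.0146]
0.0245 [ 0.0589 -0.0004 -0.0246]
0.0305 [ 0.0592 -0.0003 -0.0306]
0.0145 [-0.055   0.0007 -0.0144]
0.0245 [-0.0469  0.0007 -0.0244]
0.0305 [-0.042   0.0006 -0.0304]
tube_green 0.57 [319.6, 285.4, 84.4, 251.5]
arm top [356.4159 293.3779]
arm top [281.1247 293.0737]
arm top [360.1945 178.8503]
arm top [278.3551 178.5116]
```

View pics/w5.png

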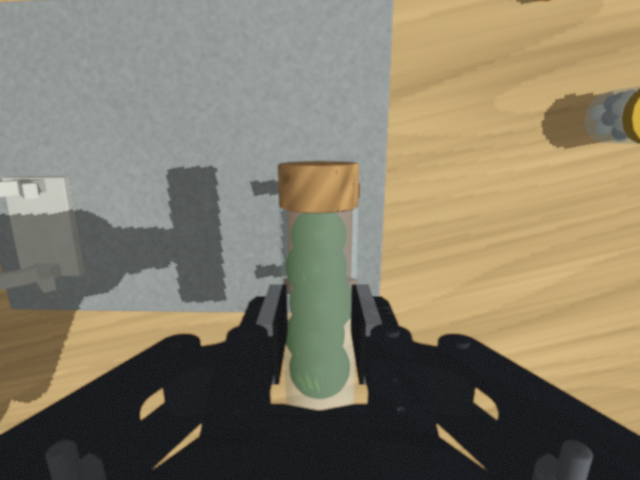

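```bash
python3 -c "
from h import *
im=cv2.imread('pics/w5.png')
a=at('wrist',378,312,.01);b=at('wrist',391,3,.01);c=at('wrist',12,307,.01)
print(a,b,c,np.arctan2(*(b-a)[[1,0]]),np.arctan2(*(c-a)[[1,0]])-np.pi/2)
y=-.234;R=np.array([[np.cos(y),-np.sin(y)],[np.sin(y),np.cos(y)]])
print('dark',a[:2]+R@[.075,.05],'white',a[:2]+R@[.075,.27],'mid',a[:2]+R@[.075,.16],'jar',a[:2]+R@[.175,.05],'boardlen',np.linalg.norm(a-c))
cv2.imwrite('pics/c5.png',cv2.resize(im[100:340,0:420],(800,457)))
"
```

```text
[ 0.3801 -0.1277  0.01  ] [ 0.6072 -0.1815  0.01  ] [0.4559 0.1808 0.01  ] -0.23283843858943956 -0.24081224081602737
dark [ 0.4647 -0.0964] white [0.5157 0.1176] mid [0.4902 0.0106] jar [ 0.5619 -0.1196] boardlen 0.3175766856404269
```

View pics/c5.png

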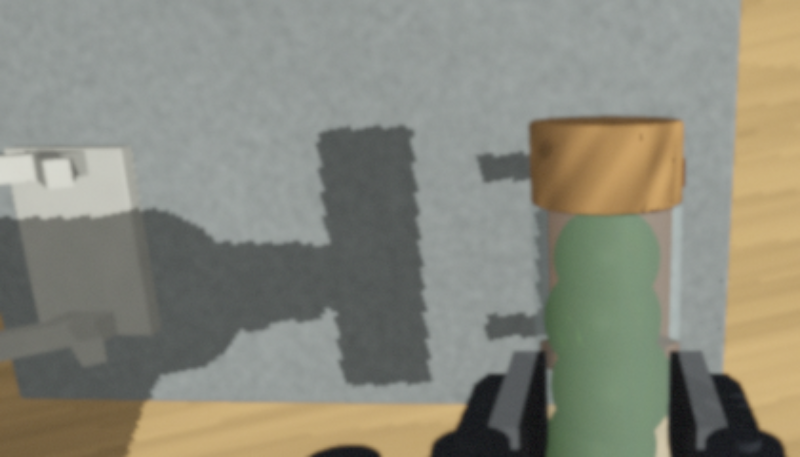

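The tube hides the dark cradle. The board's front-right corner at (378,312) puts the cradle at about (0.465,−0.096), so I'll shift back 4 mm and lower.

```bash
python3 -m jog '-0.004 -0.001 -0.03 0 25;0 0 -0.03 0 25;0 0 -0.015 0 25;0 0 -0.01 0 25;0 0 -0.006 0 25;0 0 0 0 25;0 0 0 0 25' 35
```

```text
time_s: 8.12
position: [0.4612, -0.0964, 0.0447]
tool_rot: [[0.972, -0.233, 0.0], [-0.233, -0.972, -0.0], [0.0, 0.0, -1.0]]
force: [0.1, -1.4, -0.7]
gripper_width: 0.0262
```

```bash
python3 -m jog '0 0 -0.001 0 25;0 0 -0.001 0 25;0 0 0 0 25' 35; python3 -m jog '0 0 -0.001 0 25;0 0 0 0 25' 35
```

```text
time_s: 8.37
position: [0.4617, -0.096, 0.0435]
tool_rot: [[0.973, -0.233, 0.002], [-0.233, -0.973, -0.0], [0.002, 0.0, -1.0]]
force: [-1.2, 2.3, 8.0]
gripper_width: 0.0262
time_s: 8.53
position: [0.4618, -0.0958, 0.0431]
tool_rot: [[0.973, -0.233, 0.002], [-0.233, -0.973, -0.0], [0.003, -0.0, -1.0]]
force: [-1.9, 4.4, 15.5]
gripper_width: 0.026
```

Seated, with about 15 N upward. I'll release, lift and head toward the jar.

```bash
python3 -m jog '0 0 0.001 0 40;0 0 0 0 60;0 0 0 0 80;0 0 0 0 80;0 0 0.02 0 80;0 0 0.04 0 90;0 0 0.04 0 100;0 0 0.03 0 100'
python3 -m jog '-0.005 -0.035 0.01 -0.02 100;0 -0.04 0 -0.07 100;0.005 -0.04 0 -0.07 100;0.005 -0.04 0 -0.07 100;0.01 -0.035 0 -0.07 100;0 -0.03 0 -0.07 100;0 0 0 0 100'
python3 -c "
from h import *
look('tube_green cradle_dark',.056,'w6.png')
look('jar',.048)
look('tube_green cradle_dark',.056,'s6.png','scene')"
```

```text
time_s: 9.2
position: [0.4614, -0.0959, 0.1754]
tool_rot: [[0.973, -0.233, 0.002], [-0.233, -0.973, -0.001], [0.002, 0.001, -1.0]]
force: [1.1, -0.6, 0.5]
gripper_width: 0.0856
time_s: 9.78
position: [0.4758, -0.3209, 0.1815]
tool_rot: [[0.678, -0.735, -0.0], [-0.735, -0.678, -0.001], [0.0, 0.001, -1.0]]
force: [-0.6, -0.0, 0.1]
gripper_width: 0.0857
tcp [ 0.4758 -0.3181  0.1816] yaw -0.8197 t 9.8333
cradle_dark 0.74 centroid [ 0.4485 -0.139 ] rectc [ 0.4495 -0.1388] ax 2.909299631759367 0.01960316900098507 0.03537719190079501 box [207. 390.  32.  41.]
cradle_dark 0.55 centroid [ 0.5521 -0.1242] rectc [ 0.5164 -0.0844] ax 2.8997911394293943 0.19444467190817002 0.2049336752290275 box [129. 352. 258. 257.]
tcp [ 0.4761 -0.3148  0.1825] yaw -0.8144 t 9.9833
jar 0.58 centroid [ 0.497  -0.3345] rectc [ 0.4972 -0.3338] ax 2.803398528940332 0.03857895401421252 0.04058197598890426 box [316. 189.  52.  57.]
tcp [ 0.4763 -0.3146  0.1828] yaw -0.814 t 10.0833
tube_green 0.66 centroid [ 0.4653 -0.094 ] rectc [ 0.4646 -0.094 ] ax 2.885231925224665 0.03338672284176405 0.12270190089972959 box [271. 306.  38.  45.]
cradle_dark 0.87 centroid [ 0.4734 -0.1188] rectc [ 0.4716 -0.1017] ax 2.9483648202079276 0.056914949494131235 0.09234851920774574 box [268. 313.  39.  41.]
```

View pics/w6.png

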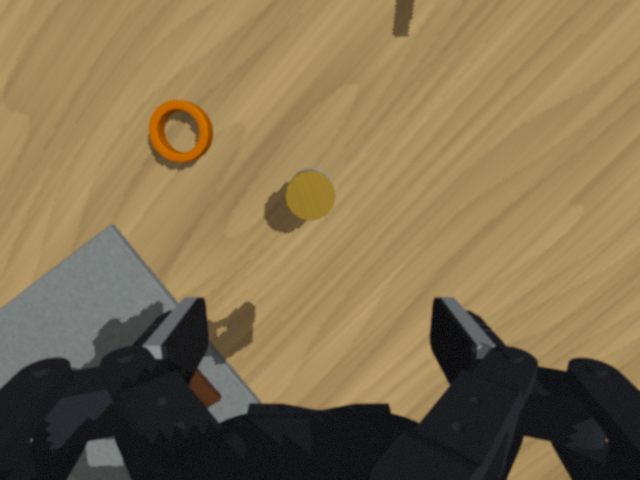

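The jar lid is at (310,195), about (0.497,−0.3335), with the tape at (180,131) well clear. The scene view puts the green tube at (0.465,−0.094), as wanted. I'll grip the jar.

```bash
python3 -c "
from h import *
print(at('wrist',310,195,.048))"; python3 -m jog '0.01 -0.009 -0.02 0.075 100;0.011 -0.009 -0.02 0.075 100;0 0 -0.02 0.075 100;0 0 -0.02 0.075 100;0 0 -0.02 0.07 100;0 0 -0.02 0 100;0 0 0 0 100'
python3 -c "
from h import *
look('jar',.048)"
```

```text
[ 0.4969 -0.3274  0.048 ]
time_s: 10.77
position: [0.496, -0.3318, 0.0592]
tool_rot: [[0.973, -0.232, -0.005], [-0.232, -0.973, 0.005], [-0.006, -0.004, -1.0]]
force: [-0.4, 0.4, -0.2]
gripper_width: 0.0852
tcp [ 0.4967 -0.3326  0.0615] yaw -0.2345 t 10.8167
jar 0.66 centroid [ 0.501  -0.3347] rectc [ 0.501  -0.3348] ax 2.939228202125058 0.037627332474885616 0.048578111584487625 box [321. 263.  80.  94.]
```

```bash
python3 -m jog '0.001 0 -0.03 0 100;0 0 -0.023 0 100;0 0 0 0 100;0 0 0 0 35;0 0 0 0 35;0 0 0 0 35;0 0 0 0 35;0 0 0 0 35' 40
python3 -m jog '0 0 0 0 35;0 0 0 0 35;0 0 0.02 0 35;0 0 0.03 0 35;0 0 0.04 0 35;0 0 0.04 0 35;0 0 0 0 35'
```

```text
time_s: 11.53
position: [0.4989, -0.3344, 0.0116]
tool_rot: [[0.973, -0.233, 0.002], [-0.233, -0.973, -0.002], [0.003, 0.002, -1.0]]
force: [-1.0, 1.2, 6.4]
gripper_width: 0.0386
time_s: 12.12
position: [0.5007, -0.336, 0.1486]
tool_rot: [[0.973, -0.232, 0.011], [-0.232, -0.973, -0.011], [0.013, 0.008, -1.0]]
force: [-0.2, -0.4, 0.4]
gripper_width: 0.0383
```

```bash
python3 -m jog '0.0104 0.036 0 0 35;0.0104 0.036 0 0 35;0.0104 0.036 0 0 35;0.0104 0.036 0 0 35;0.0104 0.036 0 0 35;0.0104 0.036 0 0 35;0 0 0 0 35;0 0 0 0 35'
python3 -c "
from h import *
P=bot.camera_params('wrist');z=bot.get_state()['position'][2];print(z);look('jar',z-.0115+.048,'w7.png')"
```

```text
time_s: 12.78
position: [0.561, -0.116, 0.1402]
tool_rot: [[0.973, -0.229, 0.001], [-0.229, -0.973, -0.0], [0.001, 0.0, -1.0]]
force: [0.2, -0.9, -1.3]
gripper_width: 0.0388
0.14017985489906926
tcp [ 0.5607 -0.1174  0.14  ] yaw -0.2334 t 12.8333
jar 0.83 centroid [ 0.5648 -0.1176] rectc [ 0.5643 -0.1174] ax 2.948802336482644 0.0361030787291811 0.05235703937865869 box [321. 310. 101. 132.]
```

View pics/w7.png

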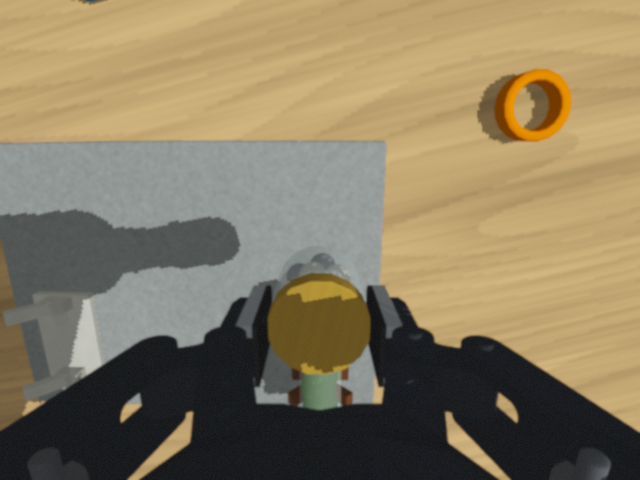

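The lid is centred at (320,324). The board's far right corner is at (385,142), and the tape is undisturbed.

```bash
python3 -c "
from h import *
p=at('wrist',320,324,.1765);a=at('wrist',385,142,.01);y=-.235;R=np.array([[np.cos(y),-np.sin(y)],[np.sin(y),np.cos(y)]])
print(p,a,'jar tgt',a[:2]+R@[-.065,.05])"
python3 -m jog '0 0 -0.03 0 35;0 0 -0.03 0 35;0 0 -0.03 0 35;0 0 -0.015 0 35;0 0 0 0 35;0 0 0 0 35'
```

```text
[ 0.5596 -0.1194  0.1765] [ 0.6113 -0.1832  0.01  ] jar tgt [ 0.5597 -0.1194]
time_s: 13.38
position: [0.5604, -0.119, 0.0347]
tool_rot: [[0.972, -0.234, -0.001], [-0.234, -0.972, 0.0], [-0.001, -0.0, -1.0]]
force: [0.1, 0.1, -0.3]
gripper_width: 0.0382
```

```bash
python3 -m jog '0 0 -0.009 0 35;0 0 -0.003 0 35;0 0 0 0 35;0 0 0 0 35'; python3 -m jog '0 0 -0.001 0 35;0 0 0 0 35'
```

```text
time_s: 13.72
position: [0.5608, -0.1179, 0.0231]
tool_rot: [[0.973, -0.233, 0.001], [-0.233, -0.973, -0.0], [0.001, 0.0, -1.0]]
force: [-0.4, 0.2, -1.2]
gripper_width: 0.0383
time_s: 13.88
position: [0.5607, -0.1178, 0.0219]
tool_rot: [[0.973, -0.232, 0.001], [-0.232, -0.973, -0.0], [0.001, 0.0, -1.0]]
force: [-0.3, -0.3, -1.5]
gripper_width: 0.0383
```

```bash
python3 -m jog '0 0 -0.0015 0 35;0 0 0 0 35;0 0 0 0 35'; python3 -m jog '0 0 0 0 50;0 0 0 0 60;0 0 0 0 70;0 0 0 0 85;0 0 0.02 0 85;0 0 0.04 0 90;0 0 0.04 0 100;0 0 0.04 0 100'
```

```text
time_s: 14.13
position: [0.561, -0.1178, 0.0216]
tool_rot: [[0.973, -0.232, 0.002], [-0.232, -0.973, -0.001], [0.002, 0.0, -1.0]]
force: [-2.4, 1.5, 9.9]
gripper_width: 0.0384
time_s: 14.8
position: [0.5602, -0.1176, 0.1616]
tool_rot: [[0.973, -0.233, -0.001], [-0.233, -0.973, 0.0], [-0.001, -0.0, -1.0]]
force: [0.1, -1.2, -0.8]
gripper_width: 0.0854
```

```bash
python3 -m jog '-0.015 0.035 0.01 0.03 100;-0.015 0.036 0.01 0.03 100;-0.015 0.036 0.01 0.03 100;-0.015 0.036 0 0.03 100;-0.015 0.036 0 0.03 100;-0.015 0.036 0 0 100;-0.015 0.036 0 0 100;-0.015 0.036 0 0 100'
python3 -m jog '-0.016 0.036 0 0 100;-0.016 0.036 0 0 100;-0.016 0.036 0 0 100;-0.016 0.036 0 0 100;-0.015 0.02 -0.02 0 100;0 0 -0.02 0 100;0 0 0 0 100'
python3 -c "
from h import *
look('coaster',.012,'w8.png')"
```

```text
time_s: 15.47
position: [0.4395, 0.1707, 0.1902]
tool_rot: [[1.0, 0.001, 0.0], [0.001, -1.0, 0.0], [0.0, -0.0, -1.0]]
force: [0.3, -0.7, -0.4]
gripper_width: 0.0852
time_s: 16.05
position: [0.3592, 0.3334, 0.1471]
tool_rot: [[1.0, 0.004, -0.005], [0.004, -1.0, -0.003], [-0.005, 0.003, -1.0]]
force: [-0.2, -1.1, -1.1]
gripper_width: 0.0854
tcp [0.3606 0.3331 0.149 ] yaw 0.0021 t 16.1
coaster 0.98 centroid [0.3648 0.3323] rectc [0.3639 0.3326] ax 0.798366616455028 0.05811449574692844 0.05872772083244095 box [319. 215.  72.  71.]
coaster 0.91 centroid [0.3077 0.2232] rectc [0.3061 0.2233] ax 1.718611357913932 0.06033540968177343 0.05757880876059905 box [448. 283.  73.  65.]
coaster 0.73 centroid [0.2652 0.3327] rectc [0.2649 0.3323] ax 0.029672707977834722 0.05683365089318861 0.06510942139251992 box [319. 326.  68.  70.]
```

View pics/w8.png

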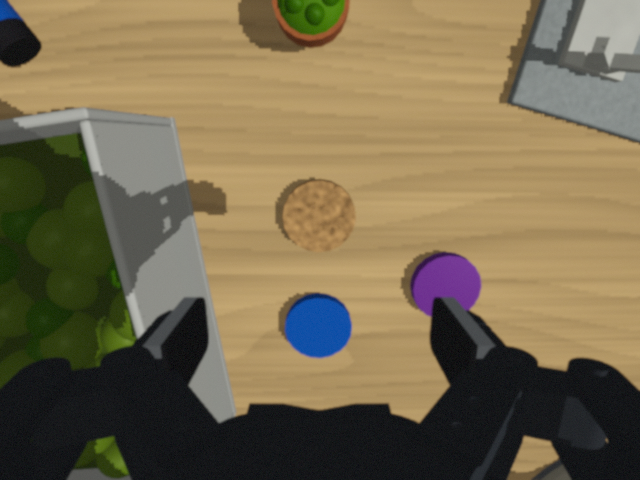

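The cork coaster is at (319,215), blue at (319,326) and purple at (446,285). The crate wall is left of 200. I'll pre-narrow the jaws and descend onto the cork one.

```bash
python3 -m jog '0.004 -0.001 -0.03 0 80;0 0 -0.03 0 80;0 0 -0.03 0 80;0 0 -0.03 0 80;0 0 -0.015 0 80;0 0 -0.01 0 80;0 0 0 0 80;0 0 0 0 80' 30
python3 -m jog '0 0 -0.003 0 80;0 0 -0.003 0 80;0 0 0 0 80'; python3 -m jog '0 0 -0.003 0 80;0 0 0 0 80'
```

```text
time_s: 16.82
position: [0.3669, 0.3321, 0.006]
tool_rot: [[1.0, -0.001, 0.001], [-0.001, -1.0, 0.001], [0.001, -0.001, -1.0]]
force: [0.6, 0.4, 0.5]
gripper_width: 0.0684
time_s: 17.07
position: [0.3659, 0.3323, -0.0006]
tool_rot: [[1.0, 0.001, 0.001], [0.001, -1.0, 0.0], [0.001, -0.0, -1.0]]
force: [0.5, 0.5, -0.2]
gripper_width: 0.0683
time_s: 17.23
position: [0.3656, 0.3322, -0.004]
tool_rot: [[1.0, 0.001, -0.0], [0.001, -1.0, -0.0], [-0.0, 0.0, -1.0]]
force: [-0.8, -0.2, 0.4]
gripper_width: 0.0682
```

```bash
python3 -m jog '0 0 -0.001 0 80;0 0 0 0 60;0 0 0 0 60;0 0 0 0 60;0 0 0 0 60;0 0 0 0 60' 30; python3 -m jog '0 0 0.002 0 60;0 0 0.01 0 60;0 0 0.02 0 60;0 0 0.03 0 60;0 0 0 0 60'
```

```text
time_s: 17.73
position: [0.3656, 0.3323, -0.0049]
tool_rot: [[1.0, 0.001, 0.0], [0.001, -1.0, 0.0], [0.0, -0.0, -1.0]]
force: [0.1, 0.1, 0.2]
gripper_width: 0.0511
time_s: 18.15
position: [0.3676, 0.3334, 0.0614]
tool_rot: [[1.0, 0.001, 0.007], [0.001, -1.0, 0.004], [0.007, -0.004, -1.0]]
force: [1.4, -0.1, 1.1]
gripper_width: 0.0515
```

```bash
python3 -m jog '0 0 0 0 80;0 0 0 0 80;0 0 0 0 80'; python3 -c "
from h import *
look('coaster',.012,'w9.png')"
```

```text
time_s: 18.4
position: [0.3651, 0.332, 0.0562]
tool_rot: [[1.0, 0.001, -0.002], [0.001, -1.0, -0.001], [-0.002, 0.001, -1.0]]
force: [-1.1, -0.4, -0.6]
gripper_width: 0.0681
tcp [0.3651 0.332  0.0562] yaw 0.0008 t 18.45
coaster 0.72 centroid [0.3187 0.2184] rectc [0.3188 0.2181] ax 0.9731224681344064 0.02846891001223197 0.057495455169321114 box [498. 327.  86.  55.]
coaster 0.63 centroid [0.3654 0.3322] rectc [0.3645 0.3324] ax 0.03667749520895036 0.05675825816024624 0.06061452940020564 box [318. 255. 104.  98.]
```

View pics/w9.png

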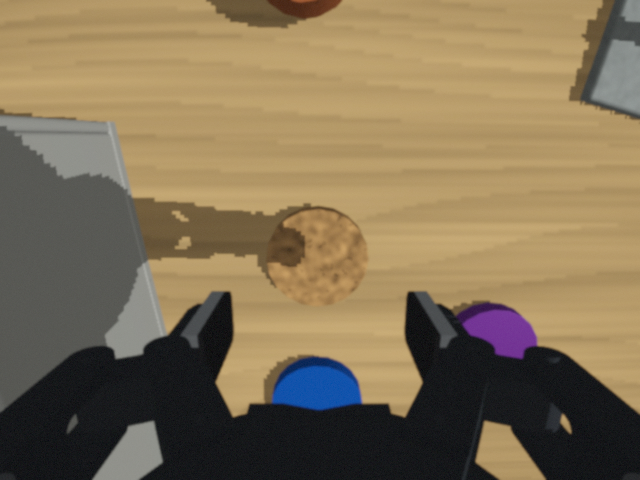

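```bash
python3 -c "
from h import *
print(bot.pinch_z)
s=bot.get_state();p=np.array(s['position']);R=np.array(s['tool_rot'])
for z in(0,-.01,-.02,-.03):
  for x in(-.011,0,.011): print(z,x,proj('wrist',p+R@[x,.034,z]),proj('wrist',p+R@[x,-.034,z]))"
```

```text
-0.0187
0 -0.011 [388.0872 306.6522] [245.6714 306.4487]
0 0 [389.3106 285.1748] [244.4444 284.973 ]
0 0.011 [390.5537 262.9381] [243.1988 262.7384]
-0.01 -0.011 [392.0005 316.1999] [241.535  315.9817]
-0.01 0 [393.3756 293.6672] [240.1517 293.4509]
-0.01 0.011 [394.7748 270.282 ] [238.7452 270.0682]
-0.02 -0.011 [396.3762 326.8846] [236.9103 326.6492]
-0.02 0 [397.9329 303.1952] [235.3394 302.9621]
-0.02 0.011 [399.5196 278.5427] [233.7396 278.3125]
-0.03 -0.011 [401.2997 338.9184] [231.7069 338.6629]
-0.03 0 [403.0763 313.9581] [229.9087 313.7053]
-0.03 0.011 [404.8908 287.9015] [228.0737 287.6521]
```

In the image the visible pad tips sit about 30 mm behind the stated TCP at this opening, which explains the tube slip. I'll go that much lower, watching the force.

```bash
python3 -m jog '0 0 -0.03 0 80;0 0 -0.03 0 80;0 0 -0.012 0 80;0 0 0 0 80;0 0 0 0 80' 30; for i in 1; do python3 -m jog '0 0 -0.002 0 80;0 0 -0.002 0 80;0 0 0 0 80'; done
```

```text
time_s: 18.92
position: [0.3654, 0.3321, -0.0154]
tool_rot: [[1.0, 0.001, -0.002], [0.001, -1.0, -0.001], [-0.002, 0.001, -1.0]]
force: [-0.9, 0.8, 0.7]
gripper_width: 0.0682
time_s: 19.17
position: [0.3659, 0.3324, -0.0184]
tool_rot: [[1.0, 0.001, 0.001], [0.001, -1.0, 0.001], [0.001, -0.001, -1.0]]
force: [-0.2, -0.1, -0.5]
gripper_width: 0.0687
```

```bash
python3 -m jog '0 0 -0.002 0 80;0 0 -0.001 0 80;0 0 0 0 80'
```

```text
time_s: 19.42
position: [0.3656, 0.3323, -0.0219]
tool_rot: [[1.0, 0.001, 0.0], [0.001, -1.0, 0.0], [0.0, -0.0, -1.0]]
force: [0.4, -1.3, -0.2]
gripper_width: 0.0682
```

```bash
python3 -m jog '0 0 -0.002 0 80;0 0 -0.001 0 80;0 0 0 0 55;0 0 0 0 55;0 0 0 0 55;0 0 0 0 55;0 0 0 0 55' 30; python3 -m jog '0 0 0.01 0 55;0 0 0.02 0 55;0 0 0.03 0 55;0 0 0.03 0 55;0 0 0 0 55'
```

```text
time_s: 20.0
position: [0.3655, 0.3322, -0.0248]
tool_rot: [[1.0, 0.001, -0.0], [0.001, -1.0, -0.0], [-0.0, 0.0, -1.0]]
force: [-2.1, -1.0, 3.9]
gripper_width: 0.0586
time_s: 20.42
position: [0.3678, 0.3336, 0.0696]
tool_rot: [[1.0, 0.001, 0.008], [0.001, -1.0, 0.004], [0.008, -0.004, -1.0]]
force: [0.8, 1.0, 0.3]
gripper_width: 0.0584
```

Coaster held. I'll carry it to the board, to the midpoint at about (0.4903,0.011).

```bash
python3 -m jog '0 0 0.03 0 55;0.0139 -0.0357 0.02 -0.03 55;0.0139 -0.0357 0 -0.03 55;0.0139 -0.0357 0 -0.03 55;0.0139 -0.0357 0 -0.03 55;0.0139 -0.0357 0 -0.03 55;0.0139 -0.0357 0 0 55;0.0139 -0.0357 0 0 55'
python3 -m jog '0.0139 -0.0357 0 0 55;0.0139 -0.0357 0 0 55;0 0 0 0 55;0 0 0 0 55'
python3 -c "
from h import *
z=bot.get_state()['position'][2];look('coaster',z+.0248+.012,'w10.png');look('cradle_white',.03)"
```

```text
time_s: 21.08
position: [0.4627, 0.0818, 0.1139]
tool_rot: [[0.973, -0.233, -0.0], [-0.233, -0.973, 0.0], [-0.0, -0.0, -1.0]]
force: [0.5, 1.1, -0.1]
gripper_width: 0.0582
time_s: 21.42
position: [0.4905, 0.0107, 0.1136]
tool_rot: [[0.972, -0.236, -0.001], [-0.236, -0.972, 0.0], [-0.001, -0.0, -1.0]]
force: [0.3, 0.2, -0.2]
gripper_width: 0.0589
tcp [0.4899 0.012  0.1137] yaw -0.2362 t 21.4667
coaster 0.96 centroid [0.4428 0.1016] rectc [0.4432 0.1022] ax 2.029009046027558 0.031777940207470254 0.01415436306821322 box [142. 461.  60.  38.]
coaster 0.78 centroid [0.4917 0.0096] rectc [0.4899 0.0098] ax 2.738051670744614 0.06148524562028254 0.055511519948737924 box [318. 319. 161. 151.]
tcp [0.4896 0.0132 0.114 ] yaw -0.2337 t 21.5667
cradle_white 0.97 centroid [0.5156 0.1158] rectc [0.512  0.1239] ax 2.9132580624790556 0.06725395738612493 0.09232287542482293 box [155. 240. 107. 126.]
```

View pics/w10.png

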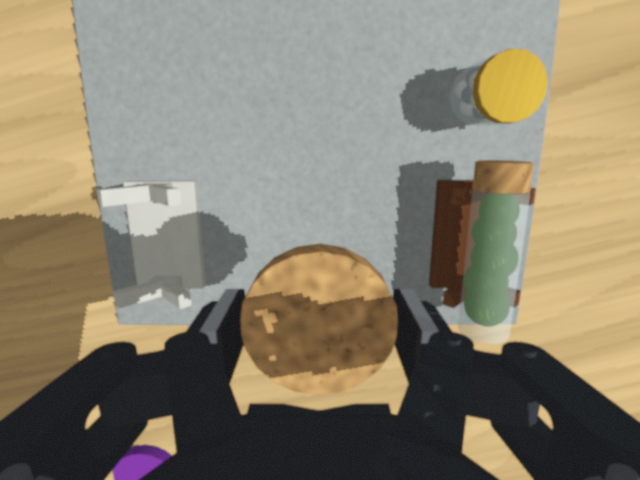

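The coaster is centred between the cradles at (319,319). The jar at (510,86) and the seated green tube at (495,245) look right. I'll lower.

```bash
python3 -m jog '0 0 -0.03 0 55;0 0 -0.03 0 55;0 0 -0.03 0 55;0 0 -0.02 0 55;0 0 -0.012 0 55;0 0 -0.004 0 55;0 0 0 0 55;0 0 0 0 55'; python3 -m jog '0 0 -0.002 0 55;0 0 0 0 55'
```

```text
time_s: 22.28
position: [0.4905, 0.0128, -0.011]
tool_rot: [[0.973, -0.232, 0.001], [-0.232, -0.973, -0.0], [0.001, -0.0, -1.0]]
force: [0.6, -0.1, -1.4]
gripper_width: 0.0586
time_s: 22.45
position: [0.4906, 0.0123, -0.0129]
tool_rot: [[0.973, -0.232, 0.001], [-0.232, -0.973, -0.0], [0.002, -0.0, -1.0]]
force: [-0.4, 0.9, -0.0]
gripper_width: 0.0586
```

```bash
python3 -m jog '0 0 -0.0015 0 55;0 0 0 0 55;0 0 0 0 55';  python3 -m jog '0 0 -0.0005 0 70;0 0 0 0 70;0 0 0 0 85;0 0 0 0 85;0 0 0.02 0 90;0 0 0.04 0 100;0 0 0.04 0 100;0 0 0.04 0 100'
```

```text
time_s: 22.7
position: [0.4905, 0.0122, -0.0148]
tool_rot: [[0.973, -0.233, 0.001], [-0.233, -0.973, -0.0], [0.001, -0.0, -1.0]]
force: [-0.6, 0.6, 2.6]
gripper_width: 0.0589
time_s: 23.37
position: [0.4896, 0.0123, 0.1259]
tool_rot: [[0.973, -0.233, -0.001], [-0.233, -0.973, 0.0], [-0.001, 0.0, -1.0]]
force: [-0.2, 0.2, -0.9]
gripper_width: 0.0856
```

```bash
python3 -m jog '0.0024 0.0359 0.02 0.015 100;0.0024 0.0359 0.02 0.015 100;0.0024 0.0359 0 0.03 100;0.0024 0.0359 0 0.03 100;0.0024 0.0359 0 0.03 100;0.0024 0.0359 0 0.03 100;0.0024 0.0359 0 0 100;0.0024 0.0359 0 0 100'
python3 -m jog '0.0024 0.0359 0 0 100;0 0 0 0 100;0 0 0 0 100'
python3 -c "
from h import *
look('pot',.044,'w11.png');look('tube_red',.016)"
```

```text
time_s: 24.03
position: [0.509, 0.3012, 0.1641]
tool_rot: [[1.0, 0.001, -0.001], [0.001, -1.0, -0.0], [-0.001, 0.0, -1.0]]
force: [0.8, -0.7, 0.4]
gripper_width: 0.085
time_s: 24.28
position: [0.5112, 0.3367, 0.1635]
tool_rot: [[1.0, 0.004, -0.001], [0.004, -1.0, -0.001], [-0.001, 0.001, -1.0]]
force: [0.0, -0.7, 1.1]
gripper_width: 0.0854
tcp [0.5114 0.3354 0.1638] yaw 0.002 t 24.3333
pot 0.63 centroid [0.5145 0.338 ] rectc [0.5141 0.3383] ax 0.02445885257760594 0.047647780589568 0.053127423403504195 box [317. 223.  64.  66.]
tcp [0.5118 0.3344 0.1642] yaw -0.0001 t 24.4333
tube_red 0.88 centroid [0.6273 0.3049] rectc [0.6268 0.3052] ax 1.9446070537240794 0.11480108579164451 0.0330120302893911 box [353.  73. 145.  98.]
tube_red 0.75 centroid [0.6379 0.4665] rectc [0.6362 0.4662] ax 0.04861248184279532 0.03537233528749152 0.09214073784649049 box [148.  63.  56. 126.]
tube_red 0.65 centroid [0.5242 0.5786] rectc [0.5278 0.584 ] ax 0.6515960047897185 0.040176433072561385 0.10425846665802506 box [ 45. 195.  86. 117.]
```

View pics/w11.png

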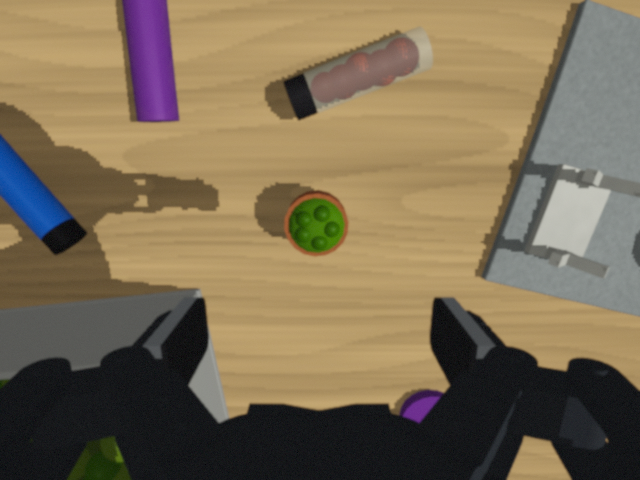

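The pot is at (316,224), the red tube runs (295,97) to (420,48), and the crate corner at (200,290) is clear. I'll grip the pot by its rim band.

```bash
python3 -m jog '0.003 0.002 -0.03 0 100;0 0 -0.03 0 100;0 0 -0.03 0 100;0 0 -0.03 0 100;0 0 -0.02 0 100;0 0 -0.015 0 100;0 0 -0.013 0 100;0 0 0 0 100' 30; python3 -m jog '0 0 0 0 45;0 0 0 0 45;0 0 0 0 45;0 0 0 0 45;0 0 0 0 45;0 0 0 0 45;0 0 0 0 45'
```

```text
time_s: 25.15
position: [0.5138, 0.3357, -0.0059]
tool_rot: [[1.0, -0.001, -0.004], [-0.001, -1.0, -0.002], [-0.004, 0.002, -1.0]]
force: [-0.2, -0.7, -0.1]
gripper_width: 0.0852
time_s: 25.73
position: [0.5156, 0.3375, -0.0021]
tool_rot: [[1.0, 0.001, 0.002], [0.001, -1.0, 0.001], [0.002, -0.001, -1.0]]
force: [0.1, -1.1, 7.0]
gripper_width: 0.0488
```

```bash
python3 -m jog '0 0 0.01 0 45;0 0 0.02 0 45;0 0 0.03 0 45;0 0 0.03 0 45;0 0 0.03 0 45;0 0 0.02 0 45;0 0 0 0 45;0 0 0 0 45'
python3 -c "
from h import *
z=bot.get_state()['position'][2];look('pot',z+.003+.044,'w12.png')"
```

```text
time_s: 26.4
position: [0.5148, 0.3374, 0.1375]
tool_rot: [[1.0, 0.001, 0.002], [0.001, -1.0, 0.001], [0.002, -0.001, -1.0]]
force: [1.1, 0.2, -1.7]
gripper_width: 0.049
tcp [0.5143 0.3371 0.136 ] yaw 0.0009 t 26.45
pot 0.75 centroid [0.5169 0.3365] rectc [0.5152 0.3374] ax 0.3409800844185713 0.04599143324737558 0.05493285052763215 box [320. 329. 141. 146.]
```

View pics/w12.png

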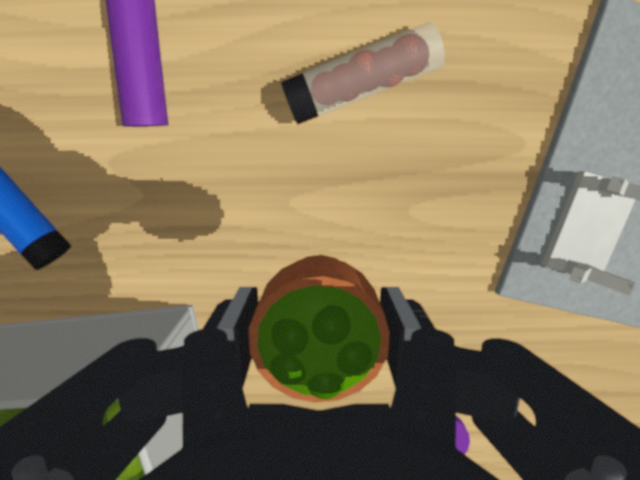

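The pot is held upright, centred near (319,333). That was my last picture view, so I'm working from numbers from here. I'll check where the coaster actually is with the fixed cameras.

```bash
python3 -c "
from h import *
s=bot.get_state();z=s['position'][2]
print('pot',at('wrist',319,333,z+.0465))
look('coaster',.016,None,'scene');look('coaster',.016,None,'top')
look('jar',.034,None,'scene');look('jar tape',.034,None,'top')"
```

```text
pot [0.5151 0.3361 0.1817]
tcp [0.5141 0.337  0.1349] yaw 0.0008 t 26.55
coaster 0.97 centroid [0.4872 0.0114] rectc [0.4871 0.012 ] ax 2.989158833414479 0.05750291690376957 0.05986170490595156 box [312. 285.  24.  26.]
coaster 0.91 centroid [0.3069 0.216 ] rectc [0.3068 0.217 ] ax 2.2644309959073516 0.05523385999995568 0.05809064832007579 box [308. 190.  29.  18.]
coaster 0.86 centroid [0.2704 0.3252] rectc [0.2707 0.3253] ax 2.24882843100444 0.0600423322659033 0.0661996211143133 box [323. 152.  24.  19.]
tcp [0.5143 0.3371 0.135 ] yaw 0.0009 t 26.65
coaster 0.57 centroid [0.489  0.0126] rectc [0.489  0.0129] ax 3.0988793206154734 0.05617464587780343 0.05731927720115012 box [356. 227.  23.  24.]
tcp [0.5146 0.3372 0.1355] yaw 0.0008 t 26.75
jar 0.74 centroid [ 0.5588 -0.1158] rectc [ 0.5578 -0.1164] ax 2.2735188842760747 0.04059704212913664 0.05638818550423179 box [294. 344.  19.  28.]
jar 0.73 centroid [ 0.4569 -0.0879] rectc [ 0.4561 -0.0875] ax 2.9019292545042585 0.03265882421329153 0.12389320283022329 box [269. 306.  38.  46.]
tcp [0.5147 0.3373 0.1359] yaw 0.0009 t 26.85
jar 0.64 centroid [ 0.5598 -0.1174] rectc [ 0.5598 -0.1178] ax 2.3353929391229413 0.05201465653359188 0.039576014525034134 box [408. 197.  18.  14.]
tape 0.61 centroid [ 0.6066 -0.2851] rectc [ 0.6073 -0.2849] ax 2.3287399682864014 0.05684991721189462 0.05028187773877976 box [470. 179.  23.  22.]
```

```bash
python3 -m jog '-0.0029 -0.0361 0 0 45;-0.0029 -0.0361 0 -0.03 45;-0.0029 -0.0361 0 -0.03 45;-0.0029 -0.0361 0 -0.03 45;-0.0029 -0.0361 0 -0.03 45;-0.0029 -0.0361 0 -0.03 45;-0.0029 -0.0361 0 0 45;-0.0029 -0.0361 0 0 45'
python3 -m jog '-0.0029 -0.0361 0 0 45;0 0 -0.03 0 45;0 0 -0.03 0 45;0 0 -0.02 0 45;0 0 -0.01 0 45;0 0 0 0 45;0 0 0 0 45;0 0 0 0 45'
```

```text
time_s: 27.62
position: [0.4912, 0.0469, 0.1366]
tool_rot: [[0.973, -0.233, 0.001], [-0.233, -0.973, -0.0], [0.001, -0.0, -1.0]]
force: [-0.2, -0.9, -1.6]
gripper_width: 0.049
time_s: 28.28
position: [0.4894, 0.0124, 0.0473]
tool_rot: [[0.973, -0.232, 0.002], [-0.232, -0.973, -0.0], [0.002, -0.0, -1.0]]
force: [0.5, 0.3, -0.3]
gripper_width: 0.0488
```

```bash
python3 -m jog '0 0 -0.012 0 45;0 0 -0.007 0 45;0 0 -0.004 0 45;0 0 0 0 45;0 0 0 0 45'; python3 -m jog '0 0 -0.002 0 45;0 0 0 0 45;0 0 0 0 45'
```

```text
time_s: 28.7
position: [0.4889, 0.0124, 0.0237]
tool_rot: [[0.973, -0.232, 0.0], [-0.232, -0.973, -0.0], [0.0, 0.0, -1.0]]
force: [-0.1, 0.4, -0.9]
gripper_width: 0.0488
time_s: 28.95
position: [0.4888, 0.0124, 0.0216]
tool_rot: [[0.973, -0.233, 0.0], [-0.233, -0.973, -0.0], [0.0, 0.0, -1.0]]
force: [0.7, -0.3, -1.6]
gripper_width: 0.0487
```

```bash
python3 -m jog '0 0 -0.002 0 45;0 0 0 0 45;0 0 0 0 45'
```

```text
time_s: 29.2
position: [0.489, 0.0124, 0.0199]
tool_rot: [[0.973, -0.233, 0.001], [-0.233, -0.973, -0.0], [0.001, -0.0, -1.0]]
force: [-0.5, 0.3, 4.3]
gripper_width: 0.0491
```

Contact. I'll release the pot and go to the red tube.

```bash
python3 -m jog '0 0 0 0 60;0 0 0 0 75;0 0 0 0 90;0 0 0 0 100;0 0 0.02 0 100;0 0 0.04 0 100;0 0 0.04 0 100;0 0 0.04 0 100'
python3 -m jog '0.0154 0.0325 0.005 0.077 100;0.0154 0.0325 0 0.077 100;0.0154 0.0325 0 0.077 100;0.0154 0.0325 0 0.077 100;0.0154 0.0325 0 0.077 100;0.0154 0.0325 0 0.077 100;0.0154 0.0325 0 0.077 100;0.0154 0.0325 0 0.077 100'
python3 -m jog '0.0154 0.0325 0 0.077 100;0 0 0 0.077 100;0 0 0 0.077 100;0 0 0 0.077 100;0 0 0 0.077 100;0 0 0 0.077 100;0 0 0 0.077 100;0 0 0 0.077 100'
python3 -m jog '0 0 0 0.077 100;0 0 0 0.077 100;0 0 0 0 100'
python3 -c "
from h import *
look('tube_red',.016,'w13.png');look('pot',.066,None,'scene');look('pot',.066,None,'top')"
```

```text
time_s: 29.87
position: [0.4882, 0.0126, 0.161]
tool_rot: [[0.973, -0.233, -0.001], [-0.233, -0.973, 0.0], [-0.001, 0.0, -1.0]]
force: [0.7, 0.8, -0.5]
gripper_width: 0.0855
time_s: 30.53
position: [0.6122, 0.2742, 0.1641]
tool_rot: [[0.739, 0.674, -0.0], [0.674, -0.739, -0.0], [-0.0, -0.0, -1.0]]
force: [-0.6, -0.7, 0.3]
gripper_width: 0.0851
time_s: 31.2
position: [0.6272, 0.3049, 0.164]
tool_rot: [[-0.135, 0.991, -0.001], [0.991, 0.135, -0.0], [-0.0, -0.001, -1.0]]
force: [-0.4, -0.4, 0.1]
gripper_width: 0.0853
time_s: 31.45
position: [0.6272, 0.3049, 0.164]
tool_rot: [[-0.367, 0.93, -0.001], [0.93, 0.367, -0.0], [0.0, -0.001, -1.0]]
force: [0.6, -0.4, 0.6]
gripper_width: 0.0856
tcp [0.6272 0.3049 0.1641] yaw 1.9401 t 31.5
tube_red 0.73 centroid [0.6492 0.4663] rectc [0.6487 0.4673] ax 0.04064776336555596 0.035556085078620465 0.11549661499342583 box [424.  41. 150.  82.]
tube_red 0.64 centroid [0.6254 0.3084] rectc [0.6272 0.3048] ax 1.9611677352479062 0.030818229567943545 0.11610806960946717 box [317. 216.  35. 138.]
tcp [0.6273 0.3049 0.1642] yaw 1.9387 t 31.6
pot 0.97 centroid [0.4895 0.0074] rectc [0.4897 0.0065] ax 2.2632864542475093 0.048372630202019325 0.0609842156385604 box [307. 278.  21.  26.]
tcp [0.6273 0.305  0.1643] yaw 1.9399 t 31.7
pot 0.62 centroid [0.4856 0.0136] rectc [0.4853 0.0134] ax 3.0989018567984785 0.04670978576260963 0.05024294700621945 box [360. 226.  22.  23.]
```

The red tube's centre is at about (0.6257,0.3085). The pot reads on the coaster from both cameras. I'll grip the red tube lower than I did the green one.

```bash
python3 -m jog '-0.0015 0.0037 -0.03 0.01 65;0 0 -0.03 0 65;0 0 -0.03 0 65;0 0 -0.03 0 65;0 0 -0.03 0 65;0 0 -0.02 0 65;0 0 -0.01 0 65;0 0 0 0 65' 35
python3 -m jog '0 0 0 0 65;0 0 0 0 28;0 0 0 0 28;0 0 0 0 28;0 0 0 0 28;0 0 0 0 28;0 0 0 0 28'
```

```text
time_s: 32.42
position: [0.6247, 0.3083, -0.0179]
tool_rot: [[-0.377, 0.926, -0.004], [0.926, 0.377, -0.001], [0.0, -0.004, -1.0]]
force: [-0.9, 0.1, 0.0]
gripper_width: 0.0553
time_s: 33.0
position: [0.6267, 0.3089, -0.0135]
tool_rot: [[-0.378, 0.926, 0.003], [0.926, 0.378, 0.001], [-0.0, 0.003, -1.0]]
force: [-1.5, 0.8, 6.9]
gripper_width: 0.0312
```

```bash
python3 -m jog '0 0 0.01 0 28;0 0 0.02 0 28;0 0 0.04 0 28;0 0 0.04 0 28;0 0 0.04 0 28;-0.0123 -0.0212 0 0.0671 28;-0.0123 -0.0212 0 0.0671 28;-0.0123 -0.0212 0 0.0671 28'
python3 -m jog '-0.0123 -0.0212 0 0.0671 28;-0.0123 -0.0212 0 0.0671 28;-0.0123 -0.0212 0 0.0671 28;-0.0123 -0.0212 0 0.0671 28;-0.0123 -0.0212 0 0.0671 28;-0.0123 -0.0212 0 0.0671 28;0 0 0 0 28;0 0 0 0 28'
python3 -c "
from h import *
P=bot.camera_params('wrist');im=snap('wrist','w14.png').astype(int);s=bot.get_state();p=np.array(s['position']);R=np.array(s['tool_rot']);print(p,np.arctan2(R[1,0],R[0,0]))
for r in bot.outline_of('wrist','tube_red'):
  m=r['region'];v,u=np.nonzero(m);print(r['p'],r['box'],[ (k,u[v==k].min(),u[v==k].max()) for k in range(v.min(),v.max(),20)])
  for q in(v.min(),v.max()): print([ (R.T@(at('wrist',u[v==q].mean(),q,p[2]+h,P)-p))[:2] for h in (.0295,.040,.0455)])
for v in range(120,440,8): print(v,im[v,315:325].mean(0).round().astype(int).tolist(),end=' ')
"
```

```text
time_s: 33.67
position: [0.5884, 0.2445, 0.1358]
tool_rot: [[-0.651, 0.759, 0.002], [0.759, 0.651, 0.0], [-0.001, 0.002, -1.0]]
force: [-0.4, 0.3, -0.8]
gripper_width: 0.0304
time_s: 34.33
position: [0.515, 0.1172, 0.1354]
tool_rot: [[-0.972, 0.235, 0.001], [0.235, 0.972, 0.0], [-0.001, 0.0, -1.0]]
force: [1.4, -0.2, 0.3]
gripper_width: 0.0309
[0.5155 0.1179 0.1353] 2.9044774342437876
0.62 [317.9, 289.7, 91.9, 245.6] [(170, np.int64(328), np.int64(333)), (190, np.int64(276), np.int64(364)), (210, np.int64(276), np.int64(363)), (230, np.int64(277), np.int64(362)), (250, np.int64(278), np.int64(362)), (270, np.int64(277), np.int64(361)), (290, np.int64(278), np.int64(360)), (310, np.int64(278), np.int64(359)), (330, np.int64(280), np.int64(358)), (350, np.int64(279), np.int64(358)), (370, np.int64(280), np.int64(357)), (390, np.int64(280), np.int64(355))]
[array([0.0559, 0.0027]), array([0.0567, 0.0024]), array([0.0572, 0.0022])]
[array([-0.0443, -0.0002]), array([-0.0357, -0.0003]), array([-0.0311, -0.0003])]
120 [210, 182, 129] 128 [152, 156, 152] 136 [166, 172, 170] 144 [164, 170, 167] 152 [163, 169, 167] 160 [166, 172, 170] 168 [163, 170, 166] 176 [20, 21, 21] 184 [48, 48, 50] 192 [48, 46, 49] 200 [46, 45, 47] 208 [44, 43, 46] 216 [43, 42, 44] 224 [40, 39, 41] 232 [145, 115, 106] 240 [161, 130, 121] 248 [163, 132, 122] 256 [165, 135, 125] 264 [161, 129, 120] 272 [160, 129, 119] 280 [160, 129, 120] 288 [163, 132, 122] 296 [162, 131, 122] 304 [160, 128, 118] 312 [158, 127, 118] 320 [161, 130, 121] 328 [162, 131, 122] 336 [169, 132, 121] 344 [159, 127, 117] 352 [158, 127, 117] 360 [158, 128, 118] 368 [160, 127, 118] 376 [159, 126, 116] 384 [158, 126, 116] 392 [159, 128, 118] 400 [161, 131, 121] 408 [149, 118, 108] 416 [27, 29, 31] 424 [29, 31, 34] 432 [30, 31, 34]
```

The tube centre is within about 1 mm of the TCP, over the white cradle. I'll lower it.

```bash
python3 -m jog '0.001 0 -0.03 0 28;0 0 -0.03 0 28;0 0 -0.025 0 28;0 0 -0.015 0 28;0 0 -0.006 0 28;0 0 0 0 28;0 0 0 0 28'; python3 -m jog '0 0 -0.001 0 28;0 0 -0.001 0 28;0 0 0 0 28'
```

```text
time_s: 35.02
position: [0.5167, 0.1185, 0.0287]
tool_rot: [[-0.973, 0.232, 0.001], [0.232, 0.973, 0.0], [-0.001, 0.0, -1.0]]
force: [-0.0, -0.3, -0.5]
gripper_width: 0.0307
time_s: 35.27
position: [0.5169, 0.1183, 0.0273]
tool_rot: [[-0.973, 0.233, 0.002], [0.233, 0.973, 0.0], [-0.002, 0.001, -1.0]]
force: [0.1, 2.5, 3.1]
gripper_width: 0.031
```

```bash
python3 -m jog '0 0 -0.001 0 28;0 0 -0.0005 0 28;0 0 0 0 28'; python3 -m jog '0 0 0 0 40;0 0 0 0 60;0 0 0 0 80;0 0 0 0 80;0 0 0.02 0 80;0 0 0.04 0 80;0 0 0.04 0 100;0 0 0.04 0 100'
python3 -m jog '-0.03 0 0.02 0 100;-0.04 0 0.01 0 100;-0.04 0 0 0 100;-0.04 0 0 0 100;-0.03 -0.02 0 0 100;0 -0.03 0 0 100;0 0 0 0 100'
python3 -c "
from h import *
for n in('scene','top'):
  look('tube_red tube_green',.056,n+'f.png',n);look('coaster',.016,None,n);look('pot',.056,None,n);look('jar',.034,None,n);look('tape',.009,None,n)
look('tube_red tube_green',.056,'w15.png')
"
```

```text
time_s: 35.52
position: [0.5172, 0.1187, 0.0267]
tool_rot: [[-0.973, 0.233, 0.004], [0.233, 0.973, 0.001], [-0.003, 0.002, -1.0]]
force: [-2.1, 5.6, 13.2]
gripper_width: 0.0306
time_s: 36.18
position: [0.5156, 0.1177, 0.1664]
tool_rot: [[-0.972, 0.233, -0.001], [0.233, 0.972, -0.0], [0.001, -0.0, -1.0]]
force: [0.7, -0.4, 0.4]
gripper_width: 0.0851
time_s: 36.77
position: [0.3352, 0.0652, 0.1952]
tool_rot: [[-0.972, 0.235, 0.001], [0.235, 0.972, -0.001], [-0.001, -0.001, -1.0]]
force: [0.8, 0.1, 0.3]
gripper_width: 0.0851
tcp [0.3359 0.0664 0.1952] yaw 2.903 t 36.8167
tube_red 0.88 centroid [0.6567 0.4363] rectc [0.6559 0.4364] ax 3.134434633837799 0.04026688328829978 0.11137640796236237 box [477. 198.  42.  28.]
tube_red 0.86 centroid [0.52   0.1182] rectc [0.5169 0.1179] ax 2.9272988817528436 0.03717980324472206 0.12005776913804847 box [353. 254.  39.  40.]
tube_red 0.58 centroid [0.5471 0.552 ] rectc [0.5472 0.5543] ax 0.7087905902762099 0.11080000092223176 0.04386726613626963 box [462. 143.  42.  12.]
tube_green 0.91 centroid [ 0.4653 -0.0942] rectc [ 0.4644 -0.0946] ax 2.9037436
[... 2663 characters left out ...]
]
tcp [0.3361 0.0678 0.1949] yaw 2.9067 t 37.8167
tape 0.49 centroid [ 0.614 -0.294] rectc [ 0.6138 -0.2941] ax 3.0595896017181565 0.05201279732363318 0.054258773173116934 box [471. 177.  23.  23.]
tape 0.35 centroid [ 0.4811 -0.083 ] rectc [ 0.4887 -0.0915] ax 2.355683877642452 0.08197185118268337 0.040395577026525714 box [401. 231.  18.  25.]
tcp [0.3361 0.0678 0.1949] yaw 2.9067 t 37.9167
tube_red 0.96 centroid [0.5022 0.1218] rectc [0.5039 0.1224] ax 2.8926332011026807 0.09598312036858721 0.032960731235820905 box [415. 378.  41.  95.]
tube_green 0.79 centroid [ 0.4622 -0.0813] rectc [ 0.4625 -0.0829] ax 2.9585454356380025 0.012100966337624293 0.03549062922886862 box [197. 385.  18.  37.]
```

```bash
python3 -c "
from h import *
bot.job_done();print('done',bot.get_state()['time_s'])"
```

```text
the job is handed in; nothing more can be done
the job is handed in; nothing more can be done
```

The display is set out and handed in at about 38 s of robot time. Everything is released, and the arm is parked clear in front of the board.

**Last checks** (outlines from the scene and top cameras):

| Item | Measured position (m) | Against target |
|---|---|---|
| Green tube in the dark cradle | (0.465, −0.0945) | within about 2 mm |
| Red tube in the white cradle | (0.517–0.520, 0.118) | about 2–5 mm lengthwise |
| Coaster | (0.488, 0.012) | about 2–3 mm |
| Pot on the coaster | (0.487–0.490, 0.009–0.012) | within about 3 mm of the coaster's centre |
| Jar behind the dark cradle | (0.560, −0.117) | about 3 mm |
| Tape roll | (0.614, −0.294) | not moved |

Both tubes lie along their grooves within about 0.03 rad. The coaster figure was read before the pot covered it. Seating heights were not measured in the images; I relied on the contact forces when setting each piece down.

**What went wrong or disagreed:**
- **Missed grasps:** the first grasps of the green tube and the coaster missed. In the wrist pictures the pad tips sat about 2–3 cm behind the stated TCP, so I went lower. Neither thing was visibly disturbed.
- **Coaster reading:** once the pot stood on it, the detector gave scattered partial readings for the coaster, which I discounted.
- **Final wrist look:** it put both tubes up to about 15 mm off, because only part of each was in view. I trusted the two fixed cameras, which agree.
- **No final picture viewed:** the 16 picture views were used up before the last placements, so the final state was checked by numbers only.

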